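# Right the ink bottle, then lift and draw the sagging bolt and hold the cutter cage ajar

## Task

The white ink bottle has toppled in front of the cutter cage: stand it upright, fully on the round cork coaster, and let go of it. Then open the cage: its barrel bolt sags behind the bent-up lip of the keeper, so lift the bolt by its knob while you draw it all the way out, and swing the gate towards you until it stands ajar, about 30 degrees open. The gate closes by spring, so finish while still holding it ajar and still, and do not push the other things on the table about.

Things in the scene. Friction and masses are not known exactly. Their poses are not given: they have to be found in the camera images.
- bottle: Loose white plastic ink bottle, about 0.15 to 0.3 kg: square body 52 x 52 mm, 75 mm tall, then a short shoulder and a black round cap of 32 mm diameter; 104 mm tall in all. Origin: centre of its base; its own +z runs from base to cap. It starts lying on one flat side on the table in front of the gate (origin 26 mm above the table), cap roughly to the left.
- coaster: Round cork coaster, 130 mm diameter, 4 mm thick, stuck to the table. Origin: centre of its underside, on the table. It lies either to the left or to the right of the cage's front; a mug of brushes stands on the other side.
- cage: Grey steel wire cage for lino cutters, fixed to the table: 140 mm deep, 360 mm wide, 145 mm high. Origin: centre of its underside. Its -x side (towards the robot) is the gate side; its +y is to the left seen from the robot at yaw 0. The gate hangs on the +y front post; the keeper sits on the -y front post, top of its front plate at 168 mm.
- gate: The gate's frame, 290 mm wide and 142 mm high, of thin steel bars, with the bolt on the robot's side of its top rail near the free stile. Origin: foot of the hinge axis on the table's level. Its own -y runs along the gate from the hinge to the free stile; its -x faces the robot when shut.
- gate_swing (a joint): Opening angle of the gate in rad, 0 shut, limit 1.3; it swings towards the robot, turning clockwise seen from above. A spring closes it with 0.56 N m when shut and about 0.74 N m at 0.5 rad (about 4 N at the drawn knob). The bolt in the keeper keeps it shut.
- gate_hinge (a point): Point on the gate's upright hinge axis, 135 mm above the table.
- knob (a point): Centre of the bolt's upright round steel knob: 22 mm diameter, 33 mm high, standing clear on a thin stem; top face 16 mm above this point. At rest the point is 189 mm above the table, 30 mm in front of the gate's middle plane and, with the bolt fully shot, 245 mm along the gate from the hinge axis. It moves with bolt and gate. All else of the gate, cage and keeper stays below 170 mm.
- bolt_slide (a joint): How far the bolt is drawn, in m: 0 fully shot, limit 0.050; it starts at 0 to 0.005. It draws along the gate towards the hinge (the gate's +y, to the left) against 1.5 N of friction. A 26 mm collar near its tip catches behind the keeper's upturned lip after some 8 mm unless the bolt is lifted; the collar has passed the lip at 0.025, and the gate is free beyond about 0.033.
- bolt_lift (a joint): How far the bolt is lifted straight up in its slotted staples, in m: 0 sagging at rest, limit 0.016. It weighs 0.16 kg and falls back when not held. The collar clears the lip when lifted more than about 0.007.
- brush_mug: Bystander: white mug of brushes, 72 mm diameter, 85 mm high, brushes to 155 mm; to be left alone. Origin: centre of its underside.
- cutter_a: Bystander: lino cutter with green handle lying on the table, about 110 mm long, 32 mm high; to be left alone. Origin: front end of the handle, on the table; handle to its -x.
- cutter_b: Bystander: lino cutter with red handle, as the green one; to be left alone.
- brayer: Bystander: ink roller lying on the table, 145 mm long, 86 mm wide, 36 mm high; to be left alone. Origin: under the roller; handle to its -x.
- tape_roll: Bystander: roll of paper tape lying flat, 84 mm diameter, 24 mm high; to be left alone. Origin: centre of its underside.
There are look-alikes about, which are no part of the job. Several things have the shape of the bottle; the one meant has the colours described above.

How it is judged:
On the way, in this order (a step that is already met when the one before it is completed fails the run):
1. the bottle stands upright on the coaster, let go (horizontal distance between bottle and coaster below 0.032 m and angle between bottle's own z axis and vertical below 0.12 rad and height (world z) of bottle between -0.002 and 0.012 m and contact force between bottle and the fingers below 0.1 N and linear speed of bottle below 0.03 m/s), for 0.2 s.
2. the bolt is drawn clear of the keeper (value of joint bolt_slide above 0.034 m), for 0.1 s.
At the end, for the whole second after the job is handed in: The bottle stands upright (within 7 degrees) on the coaster, its centre within 32 mm of the coaster's, touched by neither fingers nor gate; the gate is held still (under 0.08 rad/s) between 0.33 and 0.75 rad open by the fingers, which bear on the gate or its bolt with more than 0.8 N (horizontal distance between bottle and coaster below 0.032 m and angle between bottle's own z axis and vertical below 0.12 rad and height (world z) of bottle between -0.002 and 0.012 m and value of joint gate_swing between 0.33 and 0.75 rad and contact force between gate and the fingers above 0.8 N and velocity of joint gate_swing between -0.08 and 0.08 rad/s and contact force between bottle and the fingers below 0.1 N and contact force between gate and bottle below 0.1 N); the arm keeps its last pose, push and grip.
It fails at once if one of the other things on the table (mug, cutters, ink roller, tape) is moved more than 40 mm (distance of any of brush_mug, cutter_a, cutter_b, brayer, tape_roll from where it was at the start of the episode above 0.04 m).
It also fails if it takes over 61 s, if anything falls off the work surface, if the arm or the gripper's body presses on something with over 40 N, if the wrist force passes 120 N, or if a joint passes its speed limit or range.

## Robot

A 6-joint arm with a two-finger parallel gripper is mounted at the origin on the work surface. World frame = base frame: x ahead of the robot, y to its left, z up, the work surface at z = 0. Lengths are in m, angles in rad, forces in N, time in s.
With the tool pointing down it reaches from about 0.35 to 0.975 m from the base axis. Payload 4.9 kg.
Tool frame: the origin (TCP) lies on the front face of the gripper's body, between the roots of the fingers; the fingertips stand 73 mm ahead of it and the grasp point (between the pads) lies 54 mm ahead of it; z points along the fingers, y is the line along which they close (so a half turn about z gives the same grasp; the last joint's range is limited). The gripper opens to 85 mm and grips with 20 to 120 N. Pads are 22 mm wide; open, the fingers measure 114 mm over their backs; the gripper's body (76 mm by 85 mm) begins 54 mm behind the grasp point. The pads swing forward as they close: fully open they stand 13 mm farther back than shut.
Start: joints at [-1.364, 0.053, 1.613, -0, 1.476, -0.119], TCP at [0.2, -0.592, 0.304] pointing down, gripper open.
Joint ranges: [-3.01, 3.01], [-1.01, 2.22], [0.06, 2.58], [-1.02, 4.17], [0.09, 2.62], [-3.14, 3.14]. Speed limits (rad/s): [2.57, 2.57, 3.14, 3.14, 3.14, 3.14].

## Interface

Orientations are given as a rotation vector (axis times angle).
In Python, from station import status, imaging, order gives the robot as it stands.
- The arm moves only by the tool arm_command, never from a script. Its argument "increments" is a list of rows, each an object with "slide": the shift along the tool's x, y, z in m, a list of three; "spin": the turn about the tool's z in degrees; "gripper": the opening, from -1 (shut) to 1 (fully open). In form: [{"slide": [x, y, z], "spin": spin, "gripper": gripper}, ...]. A call has 1 to 8 rows; each row is the pose to reach, as a shift and turn from the pose commanded when the call began, along the tool's axes at that moment; what a row does not reach only later rows make up. A row lasts 1/12 s, in which the tool goes at most 41.7 mm and 7.16 degrees, less where a joint would pass 70% of its speed; a pose out of reach is approached as far as the arm can. A call with a gripper value outside its range is refused whole. The fingers move at their own pace and stop on an object; "newtons" is the grip in N (left out, the last holds). Time passes only in rows, so rows that repeat a pose let the fingers close. It gives the time, the measured TCP pose, the force, the opening and the grip force at its end, in the units of the state.
- status.get_obs(): the state, without advancing time (a new reading comes with each control period).
- imaging.get_image(name): name is "scene" or "top" or "wrist"; returns a dict with "frame" (420x560x3 uint8, red, green, blue), "vfov" (degrees; the focal length in pixels is half the picture's height over the tangent of half this angle, whatever the lens; pixels are square), "cx", "cy" (the principal point, pixels), "view" (4x4, takes a point from world to camera coordinates); the wrist camera has in their place "mount" (4x4, takes a point from camera to tool coordinates, whose origin is the TCP and whose axes are the flange's). Camera axes: x right, y up, looking along -z (the intrinsics and any distortion apply to the point x, -y, -z); pixel columns grow to the right and rows downward; lengths in m; the calibration is good to about 2 mm. The wrist camera is an equidistant fisheye: a pixel r from the principal point sees the ray r / f radians off the axis. A picture is of the moment at which its call begins: read the wrist's pose just before it. There is no depth.
- order.finish_job(): hands the job in; it is judged then, once.
The state is a dict: "t": time; "q": joint angles; "dq": joint speeds; "effort": joint torques, N m; "tool_pos": TCP position; "tool_rot": TCP orientation; "contact_force": force on the tool from outside, world axes, zero at the start; "wrist_torque": the same for the moment, N m; "opening": finger opening in m; "grip_force": force on a finger pad.
Only numpy, scipy, OpenCV 4.12 (cv2) and the standard library are available. Lean on these libraries where they do the work, as an engineer would, in place of code of your own. Each camera call takes 0.05 s, during which the arm holds its last target. There are 200 camera calls.

## Working session

There is one attempt and no reset: what is moved stays moved. The work goes in short steps, Python scripts to look and compute and a tool call to move; the robot and the scene stay as the last step left them, time stands still between calls to the robot, and variables do not carry over. Pictures are saved under pics/ and viewed, at most 10 in all, crops included, and the job is handed in when it is done.

Besides the shell and the picture viewer there is one more tool, called after "Request:" as name([rows], argument=value, ...), one row to a line, values as JSON. arm_command: Moves the arm, as the interface text tells. Its arguments: {"type":"object","properties":{"increments":{"type":"array","items":{"type":"object","properties":{"slide":{"type":"array","items":{"type":"number"}},"spin":{"type":"number"},"gripper":{"type":"number"}}}},"newtons":{"type":"number"}},"required":["increments"]}

```bash
mkdir -p pics; cat > h.py <<'E'
import numpy as np,cv2
from station import status,imaging,order
def grab(n):
    im=imaging.get_image(n); return im
def save(im,p): cv2.imwrite('pics/'+p,im['frame'][:,:,::-1])
def ray(im,u,v):
    f=im['frame'].shape[0]/2/np.tan(np.radians(im['vfov'])/2)
    d=np.array([(u-im['cx'])/f,-(v-im['cy'])/f,-1.]); V=np.array(im['view'])
    return -V[:3,:3].T@V[:3,3], V[:3,:3].T@d
def onz(im,u,v,z):
    o,d=ray(im,u,v); return o+d*(z-o[2])/d[2]
def proj(im,p):
    f=im['frame'].shape[0]/2/np.tan(np.radians(im['vfov'])/2)
    c=np.array(im['view'])@np.append(p,1); return im['cx']+f*c[0]/-c[2], im['cy']-f*c[1]/-c[2]
def tri(a,ua,b,ub):
    o1,d1=ray(a,*ua);o2,d2=ray(b,*ub)
    s=np.linalg.lstsq(np.c_[d1,-d2],o2-o1,rcond=None)[0]
    p,q=o1+s[0]*d1,o2+s[1]*d2; return (p+q)/2,np.linalg.norm(p-q)
E
python3 - <<'E'
from h import *
import pickle
for n in('scene','top'):
    im=grab(n); save(im,n+'0.png'); pickle.dump(im,open(n+'0.pkl','wb')); print(n,im['vfov'],im['cx'],im['cy'],[k for k in im],np.round(im['view'],3).tolist())
print(status.get_obs())
E
```

```text
scene 56.34041419931905 276.4562327370683 209.33820953106465 ['frame', 'vfov', 'cx', 'cy', 'view'] [[0.848, 0.529, -0.017, -0.424], [-0.27, 0.459, 0.846, 0.038], [0.456, -0.713, 0.533, -1.362], [0.0, 0.0, 0.0, 1.0]]
top 48.33622459343037 278.8823637290003 208.7737665461286 ['frame', 'vfov', 'cx', 'cy', 'view'] [[-0.022, -1.0, 0.002, -0.021], [0.983, -0.021, 0.181, -0.532], [-0.181, 0.006, 0.984, -1.532], [0.0, 0.0, 0.0, 1.0]]
{'t': 0.1, 'q': array([-1.36398516e+00,  5.33161094e-02,  1.61414110e+00,  3.04126900e-05,
        1.47595697e+00, -1.19003366e-01]), 'dq': array([-2.80877863e-05,  5.59975933e-04, -2.43693642e-03, -2.55383322e-04,
        3.75634628e-04,  1.43446515e-04]), 'effort': array([ 6.28771741e-04, -3.94904137e+01, -3.71362031e+01, -4.18770128e-05,
        3.90852729e-03,  2.51693655e-05]), 'tool_pos': array([ 0.19996935, -0.59171049,  0.30277946]), 'tool_rot': array([-3.09820150e+00, -5.09227709e-01,  7.80270423e-05]), 'contact_force': array([-0.49612261, -0.01073816, -0.01709859]), 'wrist_torque': array([-0.01479814, -0.00987366,  0.05112602]), 'grip_force': 0.0, 'opening': 0.08560003525235793}
```

View pics/scene0.png

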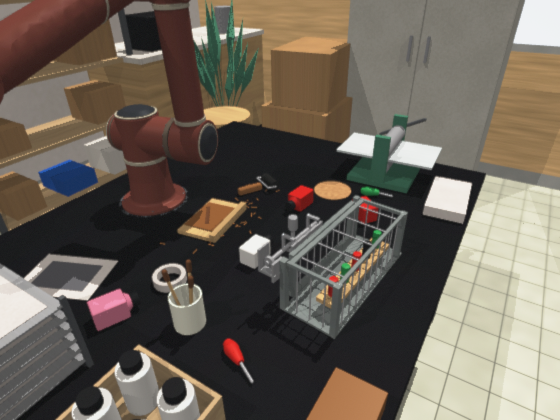

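View pics/top0.png

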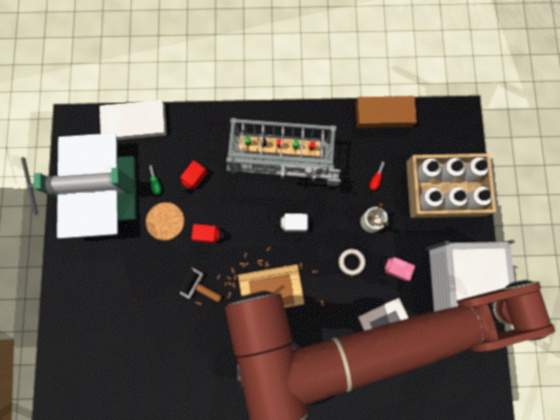

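The top view (x up, y left) shows the bottle candidates:
- white lying bottle: top (295,222), scene (255,251)
- red bottles: top (193,176) and (204,233)
- pink bottle: top (400,268)
- six upright white bottles in the crate: top around (455,180)

I choose the white lying one, since it is in front of the gate. The coaster is at top (165,221) and the mug at (375,219).

```bash
python3 - <<'E'
from h import *
import pickle
S=pickle.load(open('scene0.pkl','rb'));T=pickle.load(open('top0.pkl','rb'))
a=cv2.resize(S['frame'][195:305,225:335],(400,400),interpolation=cv2.INTER_CUBIC)
b=cv2.resize(T['frame'][140:240,255:355],(400,400),interpolation=cv2.INTER_CUBIC)
cv2.imwrite('pics/crop1.png',np.hstack([a,b])[:,:,::-1])
f=T['frame'].astype(int)
m=((f.min(2)>130)).astype(np.uint8); m[:205]=0;m[240:]=0;m[:,:270]=0;m[:,325:]=0
c=max(cv2.findContours(m,0,1)[0],key=cv2.contourArea); r=cv2.minAreaRect(c); print('bottle',r,cv2.boxPoints(r).tolist())
for p in cv2.boxPoints(r): print(np.round(onz(T,*p,.052),4))
hsv=cv2.cvtColor(T['frame'],cv2.COLOR_RGB2HSV)
m=cv2.inRange(hsv,(5,70,90),(22,255,255)); m[:,:140]=0;m[:,190:]=0;m[:200]=0;m[245:]=0
c=max(cv2.findContours(m,0,1)[0],key=cv2.contourArea); e=cv2.fitEllipse(c); print('coaster',e,onz(T,*e[0],.004))
R=cv2.Rodrigues(status.get_obs()['tool_rot'])[0]; print(R.round(3))
E
```

```text
bottle ((294.0, 221.5), (15.0, 26.0), 90.0) [[281.0, 214.0], [307.0, 214.0], [307.0, 229.0], [281.0, 229.0]]
[ 0.5125 -0.0393  0.052 ]
[ 0.5107 -0.1267  0.052 ]
[ 0.4598 -0.125   0.052 ]
[ 0.4617 -0.0381  0.052 ]
coaster ((164.49790954589844, 220.79330444335938), (37.35518264770508, 39.09333038330078), 56.457923889160156) [0.50566876 0.36330773 0.004     ]
[[ 0.947  0.32  -0.   ]
 [ 0.32  -0.947  0.002]
 [ 0.    -0.002 -1.   ]]
```

View pics/crop1.png

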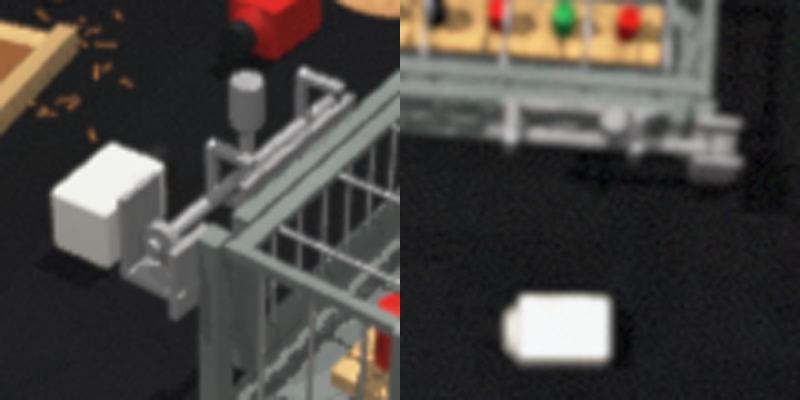

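Left half of the crop is the scene view: the knob's top is at scene (293,217) and the white bottle lies in front of the gate. Right half is the top view: the knob top is at (308.7,170.5). The bottle's body spans u 284.5–307.7 and v 213–230.7, cap to the left. The choice is confirmed, so I move above it.

Request:
arm_command([
  {"slide": [0.22,-0.204,0.03],"spin": -70,"gripper": 1},
  {"slide": [0.22,-0.204,0.03],"spin": -70,"gripper": 1},
  {"slide": [0.22,-0.204,0.03],"spin": -70,"gripper": 1},
  {"slide": [0.22,-0.204,0.03],"spin": -70,"gripper": 1},
  {"slide": [0.44,-0.408,0.1],"spin": -70,"gripper": 1},
  {"slide": [0.44,-0.408,0.1],"spin": -70,"gripper": 1},
  {"slide": [0.44,-0.408,0.1],"spin": -70,"gripper": 1},
  {"slide": [0.44,-0.408,0.1],"spin": -70,"gripper": 1},
])

```text
t: 0.77
tool_pos: [0.3575, -0.3005, 0.2551]
tool_rot: [-2.471, -1.94, -0.0]
contact_force: [0.7, -0.8, 0.5]
opening: 0.0853
grip_force: 0.0
```

```bash
cat >> h.py <<'E'
def togo(tgt,yaw=None):
    s=status.get_obs();R=cv2.Rodrigues(s['tool_rot'])[0];p=s['tool_pos']
    y=np.degrees(np.arctan2(R[1,0],R[0,0])); out=R.T@(np.array(tgt)-p)
    print('t',s['t'],'pos',p.round(4),'yaw',y.round(2),'slide',out.round(4),'spin',None if yaw is None else round((y-yaw+180)%360-180,2),'q',s['q'].round(2))
E
python3 -c "
from h import *
togo((.486,-.065,.2),89)
import pickle
S=pickle.load(open('scene0.pkl','rb'));T=pickle.load(open('top0.pkl','rb'))
print(tri(S,(292.9,217),T,(308.7,170.5)))
f=T['frame'].astype(float).mean(2)[205:240,275:320]
for n,z,pts in [('body',.052,[(284.5,213),(284.5,230.7),(307.7,213),(307.7,230.7)])]:
  for p in pts: print(onz(T,*p,z).round(4))
"
```

```text
t 0.7667 pos [ 0.3575 -0.3005  0.2551] yaw 76.28 slide [0.2592 0.069  0.0552] spin -12.72 q [-0.86 -0.31  2.02  0.    1.43 -0.62]
(array([ 0.62328067, -0.12531682,  0.20087631]), np.float64(0.00401261665192027))
[ 0.5157 -0.0511  0.052 ]
[ 0.4557 -0.0497  0.052 ]
[ 0.514  -0.1292  0.052 ]
[ 0.454  -0.1272  0.052 ]
```

Request:
arm_command([
  {"slide": [0.259,0.069,0.055],"spin": -12.7,"gripper": 1},
  {"slide": [0.259,0.069,0.055],"spin": -12.7,"gripper": 1},
  {"slide": [0.259,0.069,0.055],"spin": -12.7,"gripper": 1},
  {"slide": [0.259,0.069,0.055],"spin": -12.7,"gripper": 1},
  {"slide": [0.259,0.069,0.055],"spin": -12.7,"gripper": 1},
  {"slide": [0.259,0.069,0.055],"spin": -12.7,"gripper": 1},
  {"slide": [0.259,0.069,0.055],"spin": -12.7,"gripper": 1},
  {"slide": [0.259,0.069,0.055],"spin": -12.7,"gripper": 1},
])

```text
t: 1.43
tool_pos: [0.4873, -0.0642, 0.199]
tool_rot: [-2.239, -2.199, 0.0]
contact_force: [0.7, -0.1, -0.1]
opening: 0.0849
grip_force: 0.0
```

```bash
cat >> h.py <<'E'
def wray(im,s,u,v):
    f=im['frame'].shape[0]/2/np.tan(np.radians(im['vfov'])/2)
    x,y=u-im['cx'],v-im['cy'];r=np.hypot(x,y);th=r/f;k=np.sin(th)/max(r,1e-9)
    M=np.array(im['mount']);R=cv2.Rodrigues(np.array(s['tool_rot']))[0]
    d=R@M[:3,:3]@np.array([x*k,-y*k,-np.cos(th)]); return s['tool_pos']+R@M[:3,3],d
def wonz(im,s,u,v,z):
    o,d=wray(im,s,u,v); return o+d*(z-o[2])/d[2]
E
python3 - <<'E'
from h import *
import pickle
togo((.486,-.065,.2),89)
s=status.get_obs();im=grab('wrist');save(im,'w1.png');pickle.dump((s,im),open('w1.pkl','wb'))
E
```

```text
t 1.4333 pos [ 0.4873 -0.0642  0.199 ] yaw 88.97 slide [-0.0008 -0.0013 -0.001 ] spin -0.03 q [-0.28 -0.18  2.02  0.    1.31 -0.27]
```

View pics/w1.png

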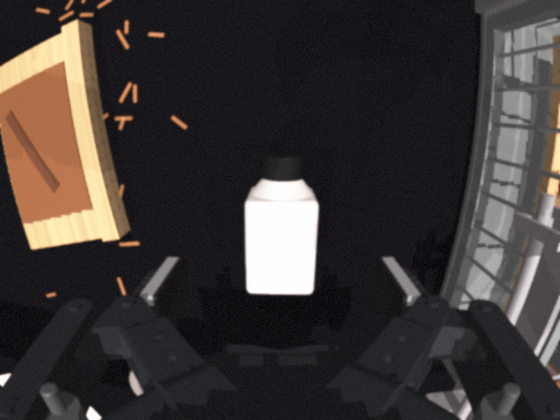

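The wrist view shows the white bottle centred between the fingers: body corners (246,199), (318,199), (314,293) and (248,293), cap at (282,166), base at the bottom of the picture.

```bash
python3 - <<'E'
from h import *
import pickle
s,im=pickle.load(open('w1.pkl','rb'))
for p in[(246,200),(318,200),(315,293),(248,293)]: print(wonz(im,s,*p,.052).round(4))
print(wonz(im,s,282,156,.026+.012).round(4))
E
```

```text
[ 0.4644 -0.0501  0.052 ]
[ 0.5141 -0.051   0.052 ]
[ 0.5135 -0.1244  0.052 ]
[ 0.462  -0.1236  0.052 ]
[ 0.4897 -0.0218  0.038 ]
```

Request:
arm_command([
  {"slide": [0.002,0.001,0.119],"spin": 0,"gripper": 1},
  {"slide": [0.002,0.001,0.119],"spin": 0,"gripper": 1},
  {"slide": [0.002,0.001,0.119],"spin": 0,"gripper": 1},
  {"slide": [0.002,0.001,0.119],"spin": 0,"gripper": 1},
  {"slide": [0.002,0.001,0.119],"spin": 0,"gripper": -1},
  {"slide": [0.002,0.001,0.119],"spin": 0,"gripper": -1},
  {"slide": [0.002,0.001,0.119],"spin": 0,"gripper": -1},
  {"slide": [0.002,0.001,0.119],"spin": 0,"gripper": -1},
], newtons=20)

```text
t: 2.15
tool_pos: [0.49, -0.067, 0.0853]
tool_rot: [2.244, 2.191, 0.004]
contact_force: [-1.2, -0.7, 3.8]
opening: 0.0522
grip_force: 22.1
```

Request:
arm_command([
  {"slide": [0,0,0],"spin": 0,"gripper": -1},
  {"slide": [0,0,0],"spin": 0,"gripper": -1},
  {"slide": [0,0,0],"spin": 0,"gripper": -1},
  {"slide": [0,0,0],"spin": 0,"gripper": -1},
])

```text
t: 2.48
tool_pos: [0.4901, -0.067, 0.0853]
tool_rot: [2.243, 2.192, 0.003]
contact_force: [-2.1, -1.2, 7.6]
opening: 0.0522
grip_force: 22.4
```

Request:
arm_command([
  {"slide": [0,0,0],"spin": 0,"gripper": 1},
  {"slide": [0,0,0],"spin": 0,"gripper": 1},
  {"slide": [0,0,0],"spin": 0,"gripper": 1},
  {"slide": [0,0,0],"spin": 0,"gripper": 1},
])

```text
t: 2.82
tool_pos: [0.4881, -0.066, 0.0821]
tool_rot: [2.247, 2.195, 0.001]
contact_force: [0.1, 0.2, -0.0]
opening: 0.0855
grip_force: 0.0
```

```bash
python3 - <<'E'
from h import *
s=status.get_obs();im=grab('wrist');save(im,'w2.png');togo((.489,-.06,.083),89);print(s['contact_force'],s['opening'])
f=im['frame'];m=(f.min(2)>150).astype(np.uint8)
for c in cv2.findContours(m,0,1)[0]:
    if cv2.contourArea(c)>800: print(cv2.boundingRect(c)); [print(q,wonz(im,s,*q,.052).round(4)) for q in cv2.boxPoints(cv2.minAreaRect(c))]
E
```

```text
t 2.8667 pos [ 0.488  -0.0659  0.0819] yaw 88.67 slide [ 0.0059  0.0009 -0.0011] spin -0.33 q [-0.29 -0.01  2.08  0.    1.07 -0.26]
[ 0.14754115  0.16723509 -0.00451842] 0.08551535203466767
(217, 228, 140, 123)
[215.90302 348.01456] [ 0.463  -0.0827  0.052 ]
[217.85046 227.2718 ] [ 0.4692 -0.0318  0.052 ]
[356.9917  229.51602] [ 0.5151 -0.0337  0.052 ]
[355.04425 350.2588 ] [ 0.5185 -0.0856  0.052 ]
(0, 208, 36, 97)
[-28.851536 218.77971 ] [ 0.3427 -0.0277  0.052 ]
[  0.2217884 207.91716  ] [ 0.3693 -0.0229  0.052 ]
[ 35.655716 302.755   ] [ 0.3762 -0.0684  0.052 ]
[  6.58239 313.61755] [ 0.3486 -0.0786  0.052 ]
```

Request:
arm_command([
  {"slide": [0.006,0.001,-0.003],"spin": 0,"gripper": 1},
  {"slide": [0.006,0.001,-0.003],"spin": 0,"gripper": 1},
  {"slide": [0.006,0.001,-0.003],"spin": 0,"gripper": 1},
  {"slide": [0.006,0.001,-0.003],"spin": 0,"gripper": -1},
  {"slide": [0.006,0.001,-0.003],"spin": 0,"gripper": -1},
  {"slide": [0.006,0.001,-0.003],"spin": 0,"gripper": -1},
  {"slide": [0.006,0.001,-0.003],"spin": 0,"gripper": -1},
  {"slide": [0.006,0.001,-0.003],"spin": 0,"gripper": -1},
], newtons=20)

```text
t: 3.53
tool_pos: [0.4894, -0.0601, 0.085]
tool_rot: [2.247, 2.195, 0.001]
contact_force: [0.7, 0.8, 0.8]
opening: 0.0519
grip_force: 21.7
```

Request:
arm_command([
  {"slide": [-0.004,0,-0.006],"gripper": -1},
  {"slide": [-0.008,0,-0.012],"gripper": -1},
  {"slide": [-0.013,0,-0.017],"gripper": -1},
  {"slide": [-0.019,0,-0.022],"gripper": -1},
  {"slide": [-0.025,0,-0.026],"gripper": -1},
  {"slide": [-0.031,0,-0.0295],"gripper": -1},
  {"slide": [-0.0375,0,-0.0325],"gripper": -1},
  {"slide": [-0.044,0,-0.0345],"gripper": -1},
])

```text
validation failed for argument at $.in...
```

```bash
python3 - <<'E'
from h import *
S=grab('scene');s=status.get_obs();print(s['tool_pos'],s['contact_force'],s['wrist_torque'])
cv2.imwrite('pics/s2.png',cv2.resize(S['frame'][150:310,180:380],(800,600))[:,:,::-1])
E
```

```text
[ 0.48934729 -0.06004768  0.08496899] [0.74954296 0.47432903 1.06667994] [ 0.09724688 -0.10298395 -0.00059483]
```

View pics/s2.png

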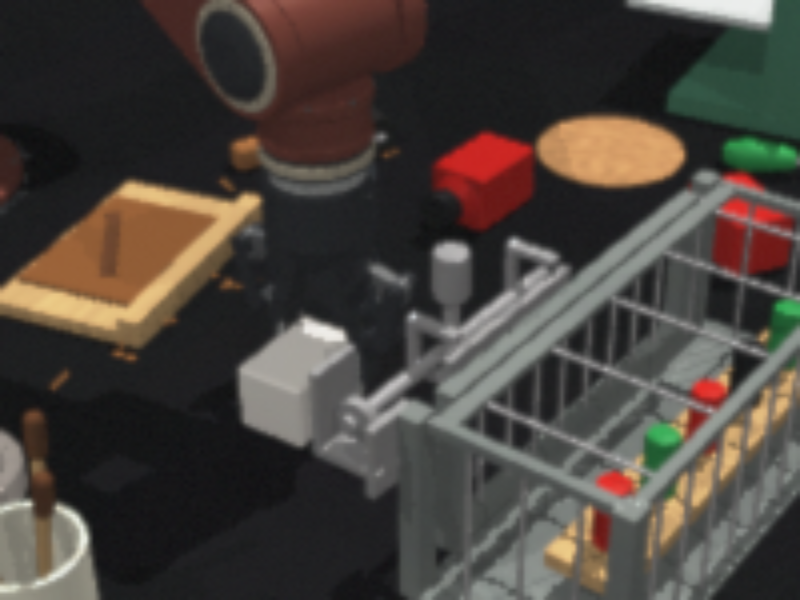

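The picture shows the gripper on the bottle, which is still lying at crop (300,380). The move was refused because the spin field was missing, so I repeat it with spin included.

Request:
arm_command([
  {"slide": [-0.004,0,-0.006],"spin": 0,"gripper": -1},
  {"slide": [-0.008,0,-0.012],"spin": 0,"gripper": -1},
  {"slide": [-0.013,0,-0.017],"spin": 0,"gripper": -1},
  {"slide": [-0.019,0,-0.022],"spin": 0,"gripper": -1},
  {"slide": [-0.025,0,-0.026],"spin": 0,"gripper": -1},
  {"slide": [-0.031,0,-0.029],"spin": 0,"gripper": -1},
  {"slide": [-0.037,0,-0.032],"spin": 0,"gripper": -1},
  {"slide": [-0.044,0,-0.034],"spin": 0,"gripper": -1},
])

```text
t: 4.25
tool_pos: [0.4882, -0.1047, 0.1193]
tool_rot: [2.247, 2.195, 0.0]
contact_force: [0.1, 0.6, -2.6]
opening: 0.0517
grip_force: 21.7
```

```bash
python3 - <<'E'
from h import *
s=status.get_obs();print(s['tool_pos'],s['contact_force'],s['wrist_torque'])
S=grab('scene');W=grab('wrist')
a=cv2.resize(S['frame'][200:300,200:300],(400,400));b=cv2.resize(W['frame'],(400,300));b=cv2.copyMakeBorder(b,0,100,0,0,0)
cv2.imwrite('pics/s3.png',np.hstack([a,b])[:,:,::-1])
E
```

```text
[ 0.48815497 -0.10472471  0.11927571] [ 0.0686323   0.57055773 -2.57011464] [ 0.05658551 -0.04822419 -0.03490657]
```

View pics/s3.png

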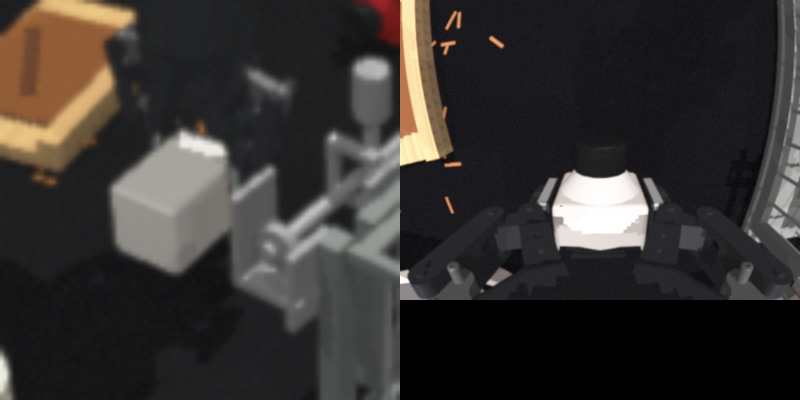

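The bottle came up bodily, still level, because the pads hold its angle. I set it down again and grip by the cap, where gravity has twice the lever.

Request:
arm_command([
  {"slide": [0,0,0.02],"spin": 0,"gripper": -1},
  {"slide": [0,0,0.034],"spin": 0,"gripper": -1},
  {"slide": [0,0,0.034],"spin": 0,"gripper": -1},
  {"slide": [0,0,0.034],"spin": 0,"gripper": 0.8},
  {"slide": [0,0,0.034],"spin": 0,"gripper": 0.8},
  {"slide": [0,0,0.034],"spin": 0,"gripper": 0.8},
  {"slide": [0.032,0,0.034],"spin": 0,"gripper": 0.8},
  {"slide": [0.032,0,0.034],"spin": 0,"gripper": 0.8},
])

```text
t: 5.02
tool_pos: [0.4888, -0.0696, 0.0852]
tool_rot: [-2.245, -2.196, -0.002]
contact_force: [-0.2, -0.1, 0.1]
opening: 0.0765
grip_force: 0.0
```

Request:
arm_command([
  {"slide": [0,0,0.002],"spin": 0,"gripper": -1},
  {"slide": [0,0,0.002],"spin": 0,"gripper": -1},
  {"slide": [0,0,0.002],"spin": 0,"gripper": -1},
  {"slide": [0,0,0.002],"spin": 0,"gripper": -1},
  {"slide": [0,0,0.002],"spin": 0,"gripper": -1},
  {"slide": [0,0,0.002],"spin": 0,"gripper": -1},
])

```text
t: 5.52
tool_pos: [0.489, -0.0725, 0.0831]
tool_rot: [2.248, 2.195, -0.0]
contact_force: [-0.7, -0.3, 1.8]
opening: 0.0313
grip_force: 20.3
```

Request:
arm_command([
  {"slide": [0,0,-0.03],"spin": 0,"gripper": -1},
  {"slide": [0,0,-0.06],"spin": 0,"gripper": -1},
  {"slide": [0,0,-0.06],"spin": 0,"gripper": -1},
  {"slide": [0,0,-0.06],"spin": 0,"gripper": -1},
])

```text
t: 5.85
tool_pos: [0.4899, -0.0725, 0.1444]
tool_rot: [2.245, 2.193, 0.003]
contact_force: [-0.8, 1.2, -3.0]
opening: 0.0311
grip_force: 21.8
```

```bash
python3 - <<'E'
from h import *
s=status.get_obs();print(s['tool_pos'],s['contact_force'],s['wrist_torque'],s['opening'])
S=grab('scene');W=grab('wrist')
a=cv2.resize(S['frame'][200:300,200:300],(400,400));b=cv2.resize(W['frame'],(400,300));b=cv2.copyMakeBorder(b,0,100,0,0,0)
cv2.imwrite('pics/s4.png',np.hstack([a,b])[:,:,::-1])
E
```

```text
[ 0.48994089 -0.07246567  0.1444363 ] [-0.76798485  1.21331355 -3.02757921] [ 0.16218801  0.02147837 -0.02383133] 0.031062093627807718
```

View pics/s4.png

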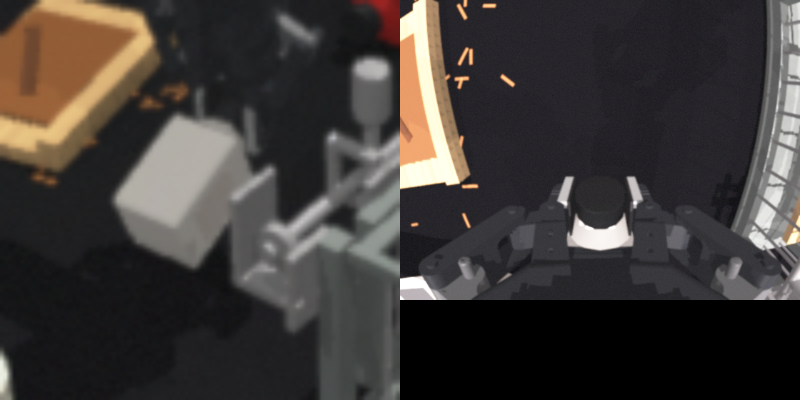

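The bottle is swinging down, tilted about 40° at crop (190,190). I raise it more and let it swing.

Request:
arm_command([
  {"slide": [0,0,-0.04],"spin": 0,"gripper": -1},
  {"slide": [0,0,-0.08],"spin": 0,"gripper": -1},
  {"slide": [0,0,-0.08],"spin": 0,"gripper": -1},
  {"slide": [0,0,-0.08],"spin": 0,"gripper": -1},
  {"slide": [0,0,-0.08],"spin": 0,"gripper": -1},
  {"slide": [0,0,-0.08],"spin": 0,"gripper": -1},
])

```text
t: 6.45
tool_pos: [0.4874, -0.0716, 0.2197]
tool_rot: [-2.244, -2.192, 0.004]
contact_force: [-0.5, 0.2, -3.5]
opening: 0.0311
grip_force: 22.1
```

```bash
cat > tilt.py <<'E'
from h import *
s=status.get_obs();print(s['t'],s['tool_pos'],s['contact_force'],s['wrist_torque'])
S=grab('scene');f=S['frame']
m=((f.min(2)>90)&(f.max(2).astype(int)-f.min(2)<30)).astype(np.uint8)
u,v=proj(S,s['tool_pos']-[0,0,.1]); print('proj',u,v)
n,l,st,c=cv2.connectedComponentsWithStats(m)
for i in range(1,n):
    if st[i,4]>150 and abs(c[i][0]-u)<50 and abs(c[i][1]-v)<50:
        cn=cv2.findContours((l==i).astype(np.uint8),0,1)[0][0]; print(st[i],c[i],cv2.minAreaRect(cn),cv2.approxPolyDP(cn,3,True)[:,0].tolist())
E
python3 tilt.py
```

```text
6.45 [ 0.48743764 -0.07158636  0.21971132] [-0.4985233   0.23574286 -3.45724757] [ 0.15517755 -0.02579025  0.00097988]
proj 257.16187427901514 218.88307840122795
[226 198  36  46 906] [244.13576159 223.27483444] ((245.61538696289062, 221.57693481445312), (27.735010147094727, 40.77046585083008), 33.690067291259766) [[247, 198], [247, 205], [240, 206], [226, 226], [232, 237], [246, 243], [261, 221], [256, 208], [247, 204]]
```

Request:
arm_command([
  {"slide": [0,0,0.02],"spin": 0,"gripper": -0.32},
  {"slide": [0,0,0.04],"spin": 0,"gripper": -0.32},
  {"slide": [0,0,0.05],"spin": 0,"gripper": -0.3},
  {"slide": [0,0,0.05],"spin": 0,"gripper": -0.3},
  {"slide": [0,0,0.05],"spin": 0,"gripper": -0.3},
])

```text
t: 6.92
tool_pos: [0.4881, -0.0718, 0.1714]
tool_rot: [-2.245, -2.193, 0.003]
contact_force: [0.6, 0.3, -1.3]
opening: 0.0312
grip_force: 22.0
```

```bash
python3 tilt.py
```

```text
6.9167 [ 0.48806996 -0.07177155  0.17139439] [ 0.61906127  0.31135547 -1.26025282] [ 0.11131896 -0.0865315  -0.0051843 ]
proj 258.0917379733899 234.01243156720994
[228 221  35  38 868] [245.39861751 238.88018433] ((245.72059631347656, 238.13233947753906), (26.7537784576416, 36.529197692871094), 30.963754653930664) [[242, 221], [228, 245], [235, 253], [249, 258], [262, 235], [256, 223]]
```

Request:
arm_command([
  {"slide": [0,0,0],"spin": 0,"gripper": -0.27},
  {"slide": [0,0,0],"spin": 0,"gripper": -0.27},
])

```text
t: 7.13
tool_pos: [0.4897, -0.0723, 0.1742]
tool_rot: [2.246, 2.194, 0.002]
contact_force: [0.0, -0.1, -2.2]
opening: 0.0312
grip_force: 19.9
```

Request:
arm_command([
  {"slide": [0,0,0],"spin": 0,"gripper": -0.26},
  {"slide": [0,0,0],"spin": 0,"gripper": -0.26},
])

```text
t: 7.3
tool_pos: [0.4893, -0.0722, 0.1738]
tool_rot: [2.246, 2.194, 0.001]
contact_force: [-0.1, -1.2, -1.9]
opening: 0.0317
grip_force: 8.5
```

```bash
python3 tilt.py
```

```text
7.3 [ 0.48933495 -0.07218422  0.17376313] [-0.06405606 -1.15836231 -1.91409472] [ 0.06256151 -0.01698758  0.00789044]
proj 258.35929490850316 233.51143328884538
[230 218  39  42 911] [248.13172338 239.70691548] ((252.4000244140625, 237.2000274658203), (33.09380340576172, 42.0380744934082), 26.56505012512207) [[261, 218], [260, 227], [249, 218], [247, 224], [241, 223], [230, 249], [252, 259], [268, 243], [259, 245], [263, 237]]
```

Loosening works: the grip is down to 8.5 N and the bottle is turning.

Request:
arm_command([
  {"slide": [0,0,0],"spin": 0,"gripper": -0.258},
  {"slide": [0,0,0],"spin": 0,"gripper": -0.258},
  {"slide": [0,0,0],"spin": 0,"gripper": -0.258},
  {"slide": [0,0,0],"spin": 0,"gripper": -0.258},
])

```text
t: 7.68
tool_pos: [0.4888, -0.072, 0.1728]
tool_rot: [-2.247, -2.195, 0.0]
contact_force: [-0.2, 0.5, -2.2]
opening: 0.0314
grip_force: 5.0
```

```bash
python3 tilt.py
```

```text
7.6833 [ 0.48884304 -0.07199736  0.17280078] [-0.16109305  0.46245274 -2.18048793] [-0.11354948  0.0006631   0.02084144]
proj 258.2613063784258 233.7140584055649
[245 218  28  39 601] [258.0765391  239.08319468] ((258.3648681640625, 237.189208984375), (36.98977279663086, 25.975040435791016), 80.53767395019531) [[261, 218], [260, 229], [250, 227], [245, 232], [248, 252], [258, 256], [268, 244], [269, 250], [272, 246], [270, 228], [262, 227]]
```

Request:
arm_command([
  {"slide": [0,0,0],"spin": 0,"gripper": -0.258},
  {"slide": [0,0,0],"spin": 0,"gripper": -0.258},
  {"slide": [0,0,0],"spin": 0,"gripper": -0.258},
  {"slide": [0,0,0],"spin": 0,"gripper": -0.258},
  {"slide": [0,0,0],"spin": 0,"gripper": -0.258},
  {"slide": [0,0,0],"spin": 0,"gripper": -0.258},
])

```text
t: 8.23
tool_pos: [0.4889, -0.072, 0.1729]
tool_rot: [-2.247, -2.195, -0.0]
contact_force: [0.2, -0.3, -2.5]
opening: 0.0315
grip_force: 5.0
```

```bash
python3 tilt.py; python3 - <<'E'
from h import *
s=status.get_obs();S=grab('scene');W=grab('wrist')
a=cv2.resize(S['frame'][200:280,215:295],(400,400));b=cv2.resize(W['frame'],(400,300));b=cv2.copyMakeBorder(b,0,100,0,0,0)
cv2.imwrite('pics/s5.png',np.hstack([a,b])[:,:,::-1])
E
```

```text
8.2333 [ 0.48890027 -0.07204109  0.17286565] [ 0.23600303 -0.25948366 -2.52508784] [-0.00893163  0.01930514 -0.02008197]
proj 258.2688065526683 233.7089553218097
[245 218  28  39 600] [258.165      239.03166667] ((258.9010009765625, 238.9901123046875), (29.832534790039062, 32.08404541015625), 50.710594177246094) [[261, 218], [260, 229], [250, 227], [245, 232], [248, 251], [258, 256], [267, 244], [269, 250], [272, 247], [270, 228], [262, 227]]
```

View pics/s5.png

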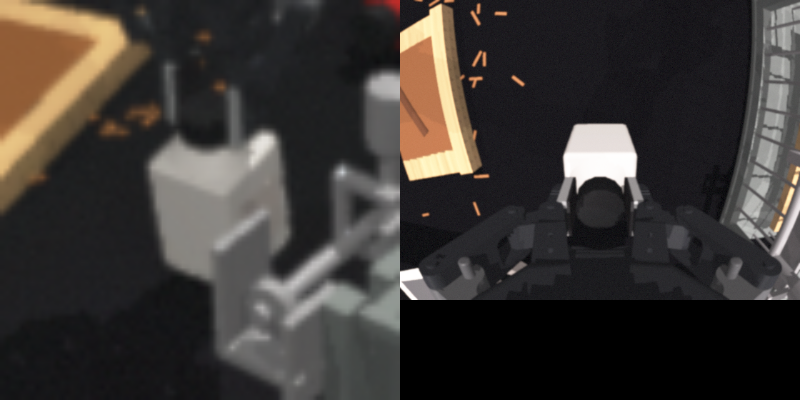

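The bottle hangs cap up, with its base about 10–15° towards +y; the crop shows the body at (215,200) and the cap between the pads. I regrip firmly and carry it over to the coaster.

Request:
arm_command([
  {"slide": [0,0,0],"spin": 0,"gripper": -1},
  {"slide": [0,0,-0.03],"spin": 0,"gripper": -1},
  {"slide": [0,0,-0.06],"spin": 0,"gripper": -1},
  {"slide": [0.02,0,-0.085],"spin": 0,"gripper": -1},
  {"slide": [0.045,0,-0.085],"spin": 0,"gripper": -1},
  {"slide": [0.075,0,-0.085],"spin": 0,"gripper": -1},
  {"slide": [0.105,0,-0.085],"spin": 0,"gripper": -1},
  {"slide": [0.135,0,-0.085],"spin": 0,"gripper": -1},
], newtons=25)

```text
t: 9.05
tool_pos: [0.4919, 0.0641, 0.2582]
tool_rot: [2.248, 2.194, 0.001]
contact_force: [0.5, -0.4, -2.4]
opening: 0.0309
grip_force: 26.6
```

```bash
python3 -c "
from h import *
togo((.505,.355,.26),88.7)"
```

```text
t 9.05 pos [0.4919 0.0641 0.2582] yaw 88.62 slide [ 0.2911  0.0061 -0.0017] spin -0.08 q [-0.02 -0.23  1.96  0.    1.42  0.  ]
```

Request:
arm_command([
  {"slide": [0.035,0.001,0],"spin": 0,"gripper": -1},
  {"slide": [0.075,0.002,0],"spin": 0,"gripper": -1},
  {"slide": [0.115,0.003,0],"spin": 0,"gripper": -1},
  {"slide": [0.155,0.004,0],"spin": 0,"gripper": -1},
  {"slide": [0.195,0.005,0],"spin": 0,"gripper": -1},
  {"slide": [0.23,0.006,0],"spin": 0,"gripper": -1},
  {"slide": [0.26,0.006,0],"spin": 0,"gripper": -1},
  {"slide": [0.28,0.006,0],"spin": 0,"gripper": -1},
])

```text
t: 9.72
tool_pos: [0.5041, 0.3457, 0.2577]
tool_rot: [-2.244, -2.197, -0.001]
contact_force: [1.0, -1.0, -2.2]
opening: 0.0312
grip_force: 26.6
```

Request:
arm_command([
  {"slide": [0.005,0,0.025],"spin": 0,"gripper": -1},
  {"slide": [0.005,0,0.05],"spin": 0,"gripper": -1},
  {"slide": [0.005,0,0.075],"spin": 0,"gripper": -1},
  {"slide": [0.005,0,0.085],"spin": 0,"gripper": -1},
  {"slide": [0.005,0,0.085],"spin": 0,"gripper": -1},
])

```text
t: 10.13
tool_pos: [0.5028, 0.3467, 0.1688]
tool_rot: [-2.246, -2.194, 0.011]
contact_force: [-0.2, -0.2, -2.4]
opening: 0.0306
grip_force: 26.5
```

```bash
python3 tilt.py; python3 -c "
from h import *
togo((.505,.36,.157),88.7)"
```

```text
10.1333 [0.50275295 0.34673384 0.16882154] [-0.23348532 -0.22147759 -2.36927725] [-0.0312862   0.00848831  0.05523204]
proj 330.39125442073794 174.31263365964116
[321 160  19  34 428] [329.95794393 179.80841121] ((330.0, 176.5), (18.0, 33.0), 0.0) [[335, 160], [333, 170], [324, 168], [321, 172], [321, 190], [330, 193], [339, 181]]
t 10.1833 pos [0.504  0.3473 0.1714] yaw 88.66 slide [0.0128 0.0008 0.0144] spin -0.04 q [0.48 0.14 1.75 0.   1.26 0.51]
```

Request:
arm_command([
  {"slide": [0,0,0.004],"spin": 0,"gripper": -0.26},
  {"slide": [0,0,0.004],"spin": 0,"gripper": -0.258},
  {"slide": [0,0,0.004],"spin": 0,"gripper": -0.258},
  {"slide": [0,0,0.004],"spin": 0,"gripper": -0.258},
  {"slide": [0,0,0.004],"spin": 0,"gripper": -0.258},
])

```text
t: 10.6
tool_pos: [0.5052, 0.3479, 0.17]
tool_rot: [2.247, 2.195, 0.003]
contact_force: [-0.4, 0.2, -2.2]
opening: 0.0315
grip_force: 5.1
```

```bash
python3 tilt.py; python3 - <<'E'
from h import *
S=grab('scene')
for t in (-15,-10,-5,0,5,10,15):
    a=np.radians(t);ax=np.array([0,np.sin(a),np.cos(a)]) # cap leans +y for t>0
    side=np.array([0,np.cos(a),-np.sin(a)]); g=np.array([.503,.347,.116])
    e=[proj(S,g-ax*d-side*.026-np.array([.026,0,0])) for d in(.025,.094)]
    print(t,np.round(e,1).tolist(),np.round((e[1][0]-e[0][0])/(e[1][1]-e[0][1]),3))
E
```

```text
10.6 [0.50518899 0.34787647 0.17002733] [-0.44602826  0.19433413 -2.20979184] [ 0.01030385  0.00440554 -0.01183924]
proj 331.2031377217154 174.02895003945792
[321 160  20  34 436] [331.06880734 179.49311927] ((330.5, 176.5), (19.0, 33.0), -0.0) [[336, 160], [334, 169], [326, 168], [321, 173], [322, 189], [333, 193], [340, 185]]
-15 [[321.4, 170.4], [322.9, 185.5]] 0.095
-10 [[321.1, 170.3], [321.8, 186.4]] 0.042
-5 [[320.8, 170.0], [320.7, 187.1]] -0.005
0 [[320.5, 169.7], [319.7, 187.6]] -0.048
5 [[320.3, 169.3], [318.7, 187.9]] -0.088
10 [[320.1, 168.9], [317.7, 188.0]] -0.126
15 [[319.9, 168.3], [316.7, 187.9]] -0.162
```

Request:
arm_command([
  {"slide": [0,0,0.004],"spin": 0,"gripper": -0.258},
  {"slide": [0,0,0.008],"spin": 0,"gripper": -0.258},
  {"slide": [0.003,0,0.011],"spin": 0,"gripper": -0.258},
  {"slide": [0.006,0,0.013],"spin": 0,"gripper": -0.258},
  {"slide": [0.009,0,0.013],"spin": 0,"gripper": -0.258},
  {"slide": [0.012,0,0.013],"spin": 0,"gripper": -0.258},
])

```text
t: 11.2
tool_pos: [0.5063, 0.3604, 0.1601]
tool_rot: [2.245, 2.195, 0.003]
contact_force: [-4.7, -4.8, 16.5]
opening: 0.0319
grip_force: 11.7
```

```bash
python3 tilt.py
```

```text
11.2 [0.50628081 0.36044944 0.16012421] [-4.69788032 -4.76085294 16.4720235 ] [-1.0135841   1.01790925  0.03866764]
proj 332.8876783427684 175.22494976525087
[322 161  21  34 440] [331.79545455 180.32727273] ((331.8780822753906, 177.09756469726562), (18.773359298706055, 33.35032272338867), 6.340191841125488) [[338, 161], [336, 170], [328, 168], [323, 172], [323, 191], [334, 194], [340, 188], [342, 171]]
```

Request:
arm_command([
  {"slide": [0,0,-0.003],"spin": 0,"gripper": -0.258},
  {"slide": [0,0,-0.003],"spin": 0,"gripper": -0.25},
  {"slide": [0,0,-0.003],"spin": 0,"gripper": -0.2},
  {"slide": [0,0,-0.003],"spin": 0,"gripper": 0.4},
  {"slide": [0,0,-0.003],"spin": 0,"gripper": 0.4},
])

```text
t: 11.67
tool_pos: [0.5047, 0.3596, 0.1582]
tool_rot: [-2.247, -2.195, 0.001]
contact_force: [0.2, 0.1, 0.5]
opening: 0.0576
grip_force: 0.0
```

Request:
arm_command([
  {"slide": [0,0,-0.02],"spin": 0,"gripper": 0.4},
  {"slide": [0,0,-0.05],"spin": 0,"gripper": 0.4},
  {"slide": [0,0,-0.09],"spin": 0,"gripper": 0.4},
  {"slide": [0,0,-0.12],"spin": 0,"gripper": 0.4},
  {"slide": [-0.03,0,-0.12],"spin": 0,"gripper": 0.4},
  {"slide": [-0.07,0,-0.12],"spin": 0,"gripper": 0.4},
  {"slide": [-0.11,0,-0.12],"spin": 0,"gripper": 0.4},
  {"slide": [-0.15,0,-0.12],"spin": 0,"gripper": 0.4},
])

```text
t: 12.33
tool_pos: [0.501, 0.2085, 0.2786]
tool_rot: [-2.246, -2.197, 0.0]
contact_force: [1.6, -0.9, -0.8]
opening: 0.0599
grip_force: 0.0
```

```bash
python3 - <<'E'
from h import *
togo((.4,.1,.3),88.7)
S=grab('scene');T=grab('top');W=grab('wrist')
a=cv2.resize(S['frame'][130:210,290:390],(400,320));b=cv2.resize(T['frame'][170:250,120:220],(400,320));
cv2.imwrite('pics/s6.png',np.hstack([a,b])[:,:,::-1])
E
```

```text
t 12.3333 pos [0.501  0.2085 0.2786] yaw 88.74 slide [-0.1107 -0.0986 -0.0214] spin 0.04 q [ 0.26 -0.13  1.83 -0.    1.44  0.28]
```

View pics/s6.png

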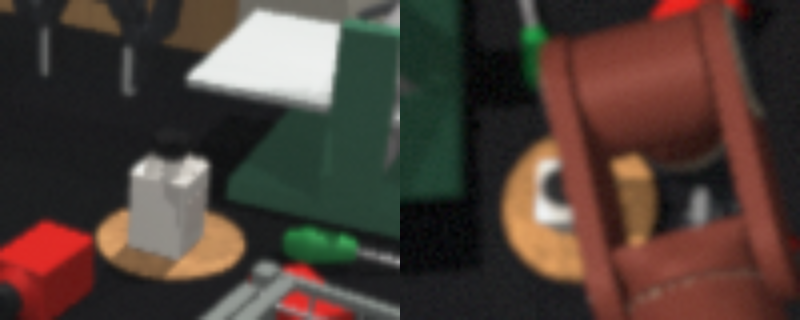

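The left half shows the bottle upright on the coaster at crop (168,205), cap up and released. Next comes the gate: I move over the knob and measure the gate's direction.

```bash
python3 - <<'E'
from h import *
import pickle
T=pickle.load(open('top0.pkl','rb'))
g=cv2.cvtColor(T['frame'],cv2.COLOR_RGB2GRAY)
roi=cv2.resize(g[110:190,215:350],None,fx=4,fy=4,interpolation=cv2.INTER_CUBIC)
L=cv2.createLineSegmentDetector().detect(roi)[0][:,0]
for l in L:
    x1,y1,x2,y2=l
    if np.hypot(x2-x1,y2-y1)>120 and abs(x2-x1)>abs(y2-y1):
        p=[onz(T,215+a/4,110+b/4,.145) for a,b in((x1,y1),(x2,y2))]
        if p[0][1]<p[1][1]:p=p[::-1]
        d=p[1]-p[0];print(np.round(l/4+[215,110,215,110],1),p[0].round(3),p[1].round(3),'ang',np.degrees(np.arctan2(d[0],-d[1])).round(2))
togo((.62,-.125,.32),88.7)
E
```

```text
[281.3 153.  320.4 156. ] [ 0.697 -0.044  0.145] [ 0.684 -0.17   0.145] ang -5.68
[329.2 125.8 237.6 118.9] [0.816 0.097 0.145] [ 0.786 -0.203  0.145] ang -5.68
[263.8 124.5 302.  127.3] [0.795 0.011 0.145] [ 0.783 -0.113  0.145] ang -5.6
[240.4 171.9 276.2 174.8] [0.637 0.089 0.145] [ 0.625 -0.026  0.145] ang -5.91
t 12.4833 pos [0.5014 0.2076 0.2784] yaw 88.43 slide [-0.3292  0.1276 -0.0416] spin -0.27 q [ 0.26 -0.13  1.83  0.    1.44  0.28]
```

Request:
arm_command([
  {"slide": [-0.04,0.015,-0.04],"spin": 4,"gripper": 0.4},
  {"slide": [-0.08,0.03,-0.04],"spin": 4,"gripper": 0.4},
  {"slide": [-0.12,0.045,-0.04],"spin": 4,"gripper": 0.4},
  {"slide": [-0.16,0.06,-0.04],"spin": 4,"gripper": 0.4},
  {"slide": [-0.2,0.075,-0.04],"spin": 4,"gripper": 0.4},
  {"slide": [-0.24,0.09,-0.04],"spin": 4,"gripper": 0.4},
  {"slide": [-0.28,0.11,-0.04],"spin": 4,"gripper": 0.4},
  {"slide": [-0.31,0.127,-0.04],"spin": 4,"gripper": 0.4},
])

```text
t: 13.15
tool_pos: [0.6156, -0.0914, 0.3185]
tool_rot: [-2.321, -2.116, -0.001]
contact_force: [0.8, 0.8, 0.8]
opening: 0.0596
grip_force: 0.0
```

Request:
arm_command([
  {"slide": [-0.02,0,0],"spin": 0,"gripper": 0.4},
  {"slide": [-0.02,0,0],"spin": 0,"gripper": 0.4},
  {"slide": [-0.02,0,0],"spin": 0,"gripper": 0.4},
])

```text
t: 13.4
tool_pos: [0.6134, -0.1103, 0.318]
tool_rot: [-2.322, -2.113, 0.0]
contact_force: [-0.2, 0.1, -1.1]
opening: 0.0596
grip_force: 0.0
```

```bash
python3 - <<'E'
from h import *
import pickle
togo((.62,-.125,.32),84.3)
s=status.get_obs();W=grab('wrist');T=grab('top');pickle.dump((s,W),open('w5.pkl','wb'))
f=T['frame'];hsv=cv2.cvtColor(f,cv2.COLOR_RGB2HSV)
m=cv2.inRange(hsv,(0,0,120),(180,60,255));m[:200]=0;m[240:]=0;m[:,140:][:,50:]=0;m[:,:140]=0
mm=cv2.moments(cv2.convexHull(cv2.findNonZero(m)),False);c=(mm['m10']/mm['m00'],mm['m01']/mm['m00']);print('bottle top',c,onz(T,*c,.078),cv2.boundingRect(m))
w=W['frame'];b=w.copy()
cv2.imwrite('pics/w5.png',cv2.resize(b,(784,588))[:,:,::-1])
E
```

```text
t 13.4 pos [ 0.6134 -0.1103  0.318 ] yaw 84.61 slide [-0.014   0.0079 -0.002 ] spin 0.31 q [-0.3   0.04  1.6   0.    1.5  -0.2 ]
bottle top (161.86075949367088, 217.73558368495074) [0.5040535  0.35436078 0.078     ] (154, 210, 17, 17)
```

View pics/w5.png

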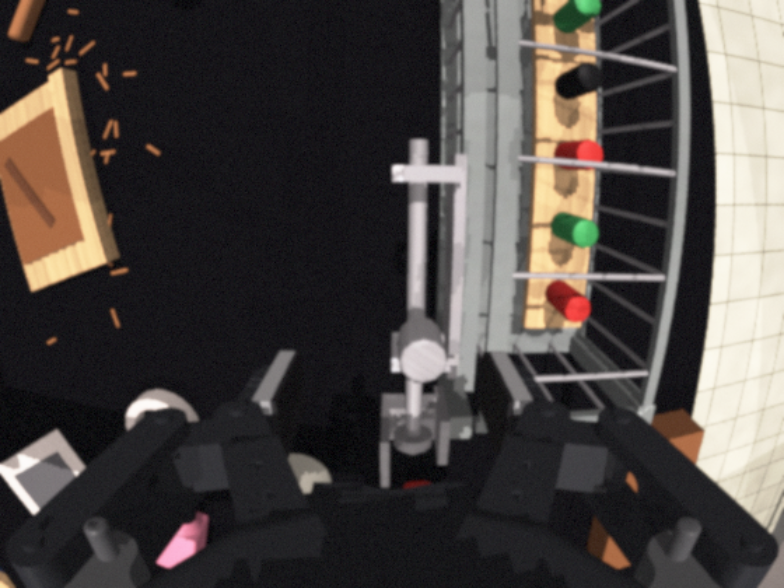

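The wrist view shows the knob's top face at picture (425,361), i.e. (303.6,257.9) in the frame. The bottle is 9 mm from the coaster's centre.

```bash
python3 - <<'E'
from h import *
import pickle
s,W=pickle.load(open('w5.pkl','rb'))
k=wonz(W,s,303.6,257.9,.205);print(k)
togo((k[0],k[1],.25),84.3)
E
```

```text
[ 0.62707686 -0.12628236  0.205     ]
t 13.5 pos [ 0.6132 -0.1088  0.3185] yaw 84.74 slide [-0.0161  0.0155  0.0685] spin 0.44 q [-0.3   0.04  1.6   0.    1.5  -0.2 ]
```

Request:
arm_command([
  {"slide": [-0.008,0.008,0],"spin": 0.4,"gripper": 0.4},
  {"slide": [-0.016,0.0155,0],"spin": 0.4,"gripper": 0.4},
  {"slide": [-0.016,0.0155,0.025],"spin": 0.4,"gripper": 0.4},
  {"slide": [-0.016,0.0155,0.05],"spin": 0.4,"gripper": 0.4},
  {"slide": [-0.016,0.0155,0.07],"spin": 0.4,"gripper": 0.4},
  {"slide": [-0.016,0.0155,0.07],"spin": 0.4,"gripper": 0.4},
  {"slide": [-0.016,0.0155,0.07],"spin": 0.4,"gripper": 0.4},
  {"slide": [-0.016,0.0155,0.07],"spin": 0.4,"gripper": 0.4},
])

```text
t: 14.17
tool_pos: [0.6278, -0.1277, 0.2505]
tool_rot: [2.328, 2.107, 0.002]
contact_force: [-0.1, -0.1, 0.6]
opening: 0.0596
grip_force: 0.0
```

Request:
arm_command([
  {"slide": [0,0,0],"spin": 0,"gripper": -1},
  {"slide": [0,0,0],"spin": 0,"gripper": -1},
  {"slide": [0,0,0],"spin": 0,"gripper": -1},
  {"slide": [0,0,0],"spin": 0,"gripper": -1},
  {"slide": [0,0,0],"spin": 0,"gripper": -1},
  {"slide": [0,0,0],"spin": 0,"gripper": -1},
], newtons=40)

```text
t: 14.67
tool_pos: [0.6264, -0.1278, 0.2509]
tool_rot: [-2.329, -2.107, 0.003]
contact_force: [-6.3, 0.9, 5.8]
opening: 0.0207
grip_force: 39.0
```

Request:
arm_command([
  {"slide": [0,0,-0.006],"spin": 0,"gripper": -1},
  {"slide": [0,0,-0.012],"spin": 0,"gripper": -1},
  {"slide": [0,0,-0.012],"spin": 0,"gripper": -1},
  {"slide": [0,0,-0.012],"spin": 0,"gripper": -1},
])

```text
t: 15.0
tool_pos: [0.6262, -0.1277, 0.261]
tool_rot: [-2.329, -2.106, 0.003]
contact_force: [-5.0, -0.8, -2.4]
opening: 0.021
grip_force: 39.3
```

Request:
arm_command([
  {"slide": [0.006,0,0],"spin": 0,"gripper": -1},
  {"slide": [0.012,0,0],"spin": 0,"gripper": -1},
  {"slide": [0.018,0,0],"spin": 0,"gripper": -1},
  {"slide": [0.024,0,0],"spin": 0,"gripper": -1},
  {"slide": [0.03,0,0],"spin": 0,"gripper": -1},
  {"slide": [0.036,0,0],"spin": 0,"gripper": -1},
  {"slide": [0.042,0,0],"spin": 0,"gripper": -1},
  {"slide": [0.044,0,0],"spin": 0,"gripper": -1},
])

```text
t: 15.67
tool_pos: [0.6305, -0.0833, 0.2604]
tool_rot: [-2.328, -2.106, 0.004]
contact_force: [-4.5, -1.4, -1.4]
opening: 0.0206
grip_force: 39.3
```

Request:
arm_command([
  {"slide": [0,0,0],"spin": 0,"gripper": -1},
  {"slide": [0,0,0],"spin": 0,"gripper": -1},
])

```text
t: 15.83
tool_pos: [0.6305, -0.0832, 0.2604]
tool_rot: [-2.327, -2.106, 0.002]
contact_force: [-5.5, 1.3, -1.3]
opening: 0.0206
grip_force: 39.3
```

The bolt is drawn by about 44 mm with hardly any force. Now I swing the gate about its hinge.

Request:
arm_command([
  {"slide": [0.001,-0.0065,0],"spin": 1.9,"gripper": -1},
  {"slide": [0.0024,-0.013,0],"spin": 3.8,"gripper": -1},
  {"slide": [0.004,-0.0196,0],"spin": 5.7,"gripper": -1},
  {"slide": [0.0058,-0.0261,0],"spin": 7.6,"gripper": -1},
  {"slide": [0.0078,-0.0326,0],"spin": 9.5,"gripper": -1},
  {"slide": [0.01,-0.039,0],"spin": 11.4,"gripper": -1},
  {"slide": [0.0124,-0.0452,0],"spin": 13.3,"gripper": -1},
  {"slide": [0.0148,-0.0513,0],"spin": 15.2,"gripper": -1},
])

```text
t: 16.5
tool_pos: [0.5823, -0.0643, 0.2617]
tool_rot: [2.587, 1.778, 0.003]
contact_force: [1.0, -1.1, -1.5]
opening: 0.0203
grip_force: 39.5
```

```bash
python3 - <<'E'
from h import *
s=status.get_obs();print(s['contact_force'],s['grip_force'])
k0=np.array([.6305,-.0833]);a=np.radians(-5.7);r=lambda p,v:np.array([np.cos(p)*v[0]-np.sin(p)*v[1],np.sin(p)*v[0]+np.cos(p)*v[1]])
v=np.array([-.03,-.2]);h=k0-r(a,v);print('hinge',h)
for p in(.265,.4,.53):
    q=h+r(a-p,v);togo((q[0],q[1],.2604),84.3-np.degrees(p))
E
```

```text
[ 0.96697765 -1.12710134 -1.49123288] 39.45743501186371
hinge [0.68021562 0.11273152]
t 16.5 pos [ 0.5823 -0.0643  0.2617] yaw 69.0 slide [ 0.0003 -0.0016  0.0013] spin -0.11 q [-0.24 -0.01  1.75 -0.    1.4   0.13]
t 16.5 pos [ 0.5823 -0.0643  0.2617] yaw 69.0 slide [ 0.0061 -0.0282  0.0012] spin 7.62 q [-0.24 -0.01  1.75 -0.    1.4   0.13]
t 16.5 pos [ 0.5823 -0.0643  0.2617] yaw 69.0 slide [ 0.015  -0.053   0.0012] spin 15.07 q [-0.24 -0.01  1.75 -0.    1.4   0.13]
```

Request:
arm_command([
  {"slide": [0.0015,-0.007,0],"spin": 1.9,"gripper": -1},
  {"slide": [0.003,-0.014,0],"spin": 3.8,"gripper": -1},
  {"slide": [0.0045,-0.021,0],"spin": 5.7,"gripper": -1},
  {"slide": [0.006,-0.028,0],"spin": 7.6,"gripper": -1},
  {"slide": [0.008,-0.034,0],"spin": 9.5,"gripper": -1},
  {"slide": [0.01,-0.041,0],"spin": 11.4,"gripper": -1},
  {"slide": [0.0125,-0.047,0],"spin": 13.3,"gripper": -1},
  {"slide": [0.015,-0.053,0],"spin": 15.1,"gripper": -1},
])

```text
t: 17.17
tool_pos: [0.5385, -0.0313, 0.262]
tool_rot: [2.798, 1.422, 0.005]
contact_force: [2.3, -3.1, -2.0]
opening: 0.0208
grip_force: 39.5
```

Request:
arm_command([
  {"slide": [0,0,0],"spin": 0,"gripper": -1},
  {"slide": [0,0,0],"spin": 0,"gripper": -1},
  {"slide": [0,0,0],"spin": 0,"gripper": -1},
  {"slide": [0,0,0],"spin": 0,"gripper": -1},
  {"slide": [0,0,0],"spin": 0,"gripper": -1},
  {"slide": [0,0,0],"spin": 0,"gripper": -1},
])

```text
t: 17.67
tool_pos: [0.5382, -0.0312, 0.2611]
tool_rot: [2.799, 1.425, 0.002]
contact_force: [3.6, -1.0, -1.7]
opening: 0.0207
grip_force: 39.6
```

```bash
python3 - <<'E'
from h import *
import pickle
s=status.get_obs();print(s['contact_force'],s['grip_force'],s['opening'],np.abs(s['dq']).max());togo((0.53,-.0275,.26),54)
S=grab('scene');T=grab('top');S0=pickle.load(open('scene0.pkl','rb'));T0=pickle.load(open('top0.pkl','rb'))
f=T['frame'];hsv=cv2.cvtColor(f,cv2.COLOR_RGB2HSV)
m=cv2.inRange(hsv,(0,0,120),(180,60,255));m[:200]=0;m[240:]=0;m[:,190:]=0;m[:,:140]=0
c=cv2.findNonZero(m)[:,0].mean(0) if m.any() else None;print('bottle',c,None if c is None else onz(T,*c,.078))
# gate top rail seen in scene: segments with angles on z=.14
d=cv2.absdiff(S['frame'],S0['frame']).max(2);d0=(d>40).astype(np.uint8)
g=cv2.cvtColor(S['frame'],cv2.COLOR_RGB2GRAY);roi=cv2.resize(g[180:330,220:420],None,fx=3,fy=3,interpolation=cv2.INTER_CUBIC)
for l in cv2.createLineSegmentDetector().detect(roi)[0][:,0]:
    if np.hypot(l[2]-l[0],l[3]-l[1])>90:
        p=[onz(S,220+l[i]/3,180+l[i+1]/3,.14) for i in(0,2)]
        if p[0][1]<p[1][1]:p=p[::-1]
        e=p[1]-p[0];print(np.round(l/3+[220,180,220,180]),p[0].round(3),p[1].round(3),np.degrees(np.arctan2(e[0],-e[1])).round(1))
E
```

```text
[ 3.59532196 -0.96523159 -1.7397066 ] 39.564258456230164 0.02067867614231291 0.0024883521956521808
t 17.6667 pos [ 0.5382 -0.0312  0.2611] yaw 53.96 slide [-0.0018 -0.0088  0.0011] spin -0.04 q [-0.2  -0.12  1.86  0.    1.41  0.43]
bottle [161.83636364 217.8969697 ] [0.50351531 0.35442872 0.078     ]
[407. 212. 372. 201.] [0.723 0.132 0.14 ] [0.819 0.125 0.14 ] 85.7
[352. 199. 299. 212.] [0.673 0.117 0.14 ] [ 0.579 -0.013  0.14 ] -35.7
[354. 204. 315. 238.] [0.687 0.094 0.14 ] [ 0.668 -0.096  0.14 ] -5.8
[220. 230. 245. 203.] [ 0.435 -0.051  0.14 ] [ 0.455 -0.182  0.14 ] 8.7
[342. 329. 402. 253.] [ 0.858 -0.048  0.14 ] [ 0.831 -0.311  0.14 ] -5.8
[384. 237. 405. 214.] [0.817 0.113 0.14 ] [ 0.804 -0.008  0.14 ] -5.8
[342. 283. 384. 237.] [ 0.804 -0.008  0.14 ] [ 0.784 -0.202  0.14 ] -5.8
[281. 219. 352. 202.] [0.679 0.102 0.14 ] [ 0.557 -0.066  0.14 ] -35.8
[280. 308. 320. 330.] [ 0.712 -0.324  0.14 ] [ 0.799 -0.33   0.14 ] 85.9
[348. 180. 406. 193.] [0.787 0.22  0.14 ] [0.62  0.211 0.14 ] -87.0
[289. 299. 289. 268.] [ 0.669 -0.217  0.14 ] [ 0.715 -0.296  0.14 ] 30.5
[400. 250. 407. 218.] [0.825 0.099 0.14 ] [ 0.852 -0.039  0.14 ] 10.8
```

The gate's rail has turned 30° from shut (0.52 rad). It is still, and the knob pulls with about 3.7 N. The bottle stands on the coaster, so I hand the job in.

```bash
python3 -c "
from station import order
print(order.finish_job())"
```

```text
the job is handed in; nothing more can be done
None
```

I handed the job in after about 18 s of robot time: the white bottle stands upright and released on the coaster, about 9 mm off centre, the bolt is drawn, and the gate is held still about 30° open by the knob; no verdict came back, and I did not measure the bystanders afterwards.

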